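Change over the barber's tools

TASK

Change over the tools for the next client. First push the steriliser's drawer, already loaded with the used scissors and comb, fully shut; then draw the hair clipper (the larger of the two devices) out of its leaning stand, turn it level and hold it up at least 20 cm above the worktop, clear of everything, for the barber to take. Finish while still holding it, keep still, and leave the slim trimmer and the other things on the worktop where they are.

Things in the scene. Friction and masses are not known exactly. Their poses are not given: they have to be found in the camera images.
- steriliser_drawer0 (a joint): Opening of the steriliser's drawer in m: 0 is fully shut (hard stop); starts 0.08 to 0.12 open. About 1 N of friction and light damping; it stays where it is left. The steriliser is a white box with one black-fronted drawer that slides out towards the robot.
- steriliser_drawer0_handle (a point): Middle of the drawer's handle: a round level steel bar 11 mm thick and 120 mm long, standing 35 mm out from the drawer's front, 82 mm above the worktop (38 mm below the steriliser's top). Its x axis points level into the steriliser, the way the drawer shuts; y runs along the bar; z is up.
- clipper: Hair clipper: black body, metal toothed head, 160 mm long, 42 wide, 34 thick, about 0.28 kg. Origin in its middle, 80 mm from the foot, within 15 mm of its balance point. z along it, foot to head; y across the width; x across the thickness. Full section from z = -80 to +35 mm, head 24 thick. Starts foot down in its stand, y level, leaning 40 degrees from vertical, head towards the robot's side.
- clipper_stand: The clipper's fixed white stand; may swap places with the trimmer's. Origin under the middle of its base (140 x 84 mm, 14 high). A leaning pocket (walls 4 mm, play 2 to 3 mm) holds the clipper's lowest 45 mm; a 25 mm wide tongue under the clipper goes on to 82 mm from its foot. Foot at x = 30, z = 38 mm of the stand, leaning to the stand's -x; it comes out along the clipper's own +z.
- trimmer: The slim trimmer, not to be moved: like the clipper but 140 mm long, 28 mm wide and 26 mm thick. Origin in its middle, z along its length towards its head.
- trimmer_stand: The trimmer's fixed stand, made like the clipper's with a smaller pocket; origin under the middle of its base plate (140 mm by 84 mm).
- spray_bottle: Bystander: clear spray bottle with a black trigger head, 64 mm across, 149 mm high, origin at the centre of its underside.
- brush: Bystander: wooden brush lying bristles down, 115 mm by 45 mm, 40 mm high, origin at the centre of its underside.
- cologne: Bystander: amber bottle, 60 mm across, 130 mm high, origin at the centre of its underside.
- steriliser: The steriliser's case, 260 mm deep, 300 mm wide, 120 mm high, fixed during a run, with a cardboard glove box 50 mm high on top. Origin under its middle; front towards its -x.
- table: The dark stone worktop, top at z = 0.
There are look-alikes about, which are no part of the job. What is shaped like the clipper but green or yellow is not meant.

How it is judged:
By the outcome, as a careful person would: the job done as asked, in the order asked, and still so for the second after the job is handed in, while the arm keeps its last pose, push and grip.
It also fails if it takes over 64 s, if anything falls off the work surface, if the arm or the gripper's body presses on something with over 40 N, if the wrist force passes 120 N, or if a joint passes its speed limit or range.

ROBOT

A 7-joint arm with a two-finger parallel gripper is mounted at the origin on the work surface. World frame = base frame: x ahead of the robot, y to its left, z up, the work surface at z = 0. Lengths are in m, angles in rad, forces in N, time in s.
With the tool pointing down it reaches from about 0.4 to 0.85 m from the base axis. Payload 4.5 kg.
Tool frame: the origin (TCP) lies between the finger pads; the fingertips stand 19 mm ahead of it and the grasp point (between the pads) is the TCP (r.tips_ahead is the distance from the TCP to the fingertips, in m); z points along the fingers, y is the line along which they close (so a half turn about z gives the same grasp; the last joint's range is limited). The gripper opens to 88 mm and grips with 3 to 60 N. Pads are 18 mm wide; open, the fingers measure 123 mm over their backs; the gripper's body (75 mm by 187 mm) begins 45 mm behind the grasp point.
Start: joints at [1.282, 0.689, -0.195, 1.565, 0.157, 0.902, -0.215], TCP at [0.198, -0.593, 0.258] pointing down, gripper open.
Joint ranges: [-3.01, 3.01], [-0.46, 2.08], [-1.47, 1.51], [0.13, 2.56], [-1, 4.14], [0.04, 2.09], [-2.66, 2.66]. Speed limits (rad/s): [2.57, 2.57, 3.14, 3.14, 3.14, 3.14, 3.14].

INTERFACE

Orientations are given as a unit quaternion [x, y, z, w].
In Python, from plant import r, cams, models gives the robot as it stands. The module is installed in compiled form; this text tells all that it offers.
- The arm moves only by the tool jog_arm, never from a script. Its arguments are lists of equal length, an entry for each row: "turn": the turn, a rotation vector about the tool's x, y, z in rad, a list of three; "translation": the shift along the tool's x, y, z in m, a list of three; "grip": the closure, from 0 (fully open) to 1 (shut). In form: {"turn": [[ax, ay, az], ...], "translation": [[tx, ty, tz], ...], "grip": [grip, ...]}. A call has 1 to 20 rows; each row is the pose to reach, as a shift and turn from the pose commanded when the call began, along the tool's axes at that moment; what a row does not reach only later rows make up. A row lasts 1/8 s, in which the tool goes at most 62.5 mm and 10.7 degrees, less where a joint would pass 70% of its speed; a pose out of reach is approached as far as the arm can. A call with a gripper value outside its range is refused whole. The fingers move at their own pace and stop on an object; "force" is the grip in N (left out, the last holds). Time passes only in rows, so rows that repeat a pose let the fingers close. It gives the time, the measured TCP pose, the force, the opening and the grip force at its end, in the units of the state.
- r.get_state(): the state, without advancing time (a new reading comes with each control period).
- cams.snapshot(name): name is "side" or "top" or "wrist"; returns the picture (420x560x3 uint8, red, green, blue); there is no depth.
- cams.camera_params(name): a dict with "fx", "fy", "cx", "cy" (pixels), "eye" and "orientation" of the camera in the world. Camera axes: x right, y up, looking along -z (the intrinsics and any distortion apply to the point x, -y, -z); pixel columns grow to the right and rows downward; lengths in m; the calibration is good to about 2 mm. The wrist camera is an equidistant fisheye: a pixel r from the principal point sees the ray r / f radians off the axis. A picture is of the moment at which its call begins: read the wrist's pose just before it. camera_params takes no time and is no camera call; for the wrist camera it gives the pose at the moment of the call.
- r.finish_job(): hands the job in; it is judged then, once.
Trained networks look in the newest picture that a camera, given by its name, has taken for a name from the list of things; names that differ only in an ending like _2 or _b are one class to them, and where a whole thing is asked for, a point or a joint stands for the part that bears it (a point fixed in the world has none). Each returns a list of dicts, best first, with "p" (0 to 1); they miss things now and then, are a little off and sometimes report something else, mostly with a low value. They report only what shows in the picture. A call takes as long as a camera call. They do not tell look-alikes from the thing itself.
- models.find_in(camera, name): "position" ([x, y, z] in m, in world coordinates, good to about 4 mm: the middle of the surface that is visible of it).
- models.masks_of(camera, name): "pixels" (420x560 bool, what is visible of it).
- models.place_of(camera, name): "position" ([x, y, z] in m, in world coordinates, good to about 4 mm: a listed point, or the origin of a listed thing).
The state is a dict: "clock": time; "q": joint angles; "qd": joint speeds; "joint_torque": joint torques, N m; "tool_pos": TCP position; "eef_rot": TCP orientation; "contact_force": force on the tool from outside, world axes, zero at the start; "moment": the same for the moment, N m; "opening": opening from 0.0 (shut) to 1.0 (fully open); "finger_force": force on a finger pad.
Only numpy, scipy, OpenCV 4.12 (cv2) and the standard library are available. Lean on these libraries where they do the work, as an engineer would, in place of code of your own. Each camera call takes 0.05 s, during which the arm holds its last target. There are 200 camera calls.

## Working session

There is one attempt and no reset: what is moved stays moved. The work goes in short steps, Python scripts to look and compute and a tool call to move; the robot and the scene stay as the last step left them, time stands still between calls to the robot, and variables do not carry over. Pictures are saved under pics/ and viewed, at most 10 in all, crops included, and the job is handed in when it is done.

Besides the shell and the picture viewer there is one more tool, called after "Request:" by a JSON object that holds its "op" and its "data", one argument or row to a line. jog_arm: Moves the arm, as the interface text tells. Its arguments: {"type":"object","properties":{"turn":{"type":"array"},"translation":{"type":"array"},"grip":{"type":"array"},"force":{"type":"number"}},"required":["turn","translation","grip"]}

```bash
mkdir -p pics
python3 - <<'E'
from plant import r,cams,models
import cv2,numpy as np
ims=[]
for c in ["side","top"]:
    im=cams.snapshot(c); cv2.imwrite(f"pics/{c}0.png",im[:,:,::-1])
    p=cams.camera_params(c); print(c,{k:np.round(v,3).tolist() for k,v in p.items() if not isinstance(v,str)})
    for n in ["steriliser_drawer0_handle","clipper","clipper_stand","trimmer","trimmer_stand","steriliser","spray_bottle","brush","cologne"]:
        print(n,[(round(d["p"],2),np.round(d["position"],3).tolist()) for d in models.place_of(c,n)][:4])
s=r.get_state();print(s)
E
```

```text
side {'fx': 483.207, 'fy': 483.207, 'cx': 276.179, 'cy': 209.724, 'eye': [1.51, -0.671, 0.833], 'orientation': [0.411, 0.238, 0.444, 0.76]}
steriliser_drawer0_handle [(0.7, [0.495, 0.232, 0.081]), (0.5, [0.752, 0.225, -0.002])]
clipper [(0.93, [0.467, -0.333, 0.103]), (0.91, [0.358, -0.483, 0.016]), (0.72, [0.275, -0.265, 0.015]), (0.67, [0.652, -0.48, 0.014])]
clipper_stand [(0.78, [0.486, -0.327, -0.0])]
trimmer [(0.61, [0.519, -0.072, 0.089])]
trimmer_stand [(0.86, [0.524, -0.072, 0.0]), (0.51, [0.756, 0.225, -0.0])]
steriliser [(0.55, [0.752, 0.225, -0.0])]
spray_bottle [(0.98, [0.77, -0.089, -0.001])]
brush [(0.59, [0.442, 0.054, 0.001])]
cologne [(0.92, [0.732, -0.249, 0.0])]
top {'fx': 459.844, 'fy': 459.844, 'cx': 291.266, 'cy': 207.196, 'eye': [0.377, -0.113, 1.253], 'orientation': [-0.054, 0.049, 0.711, -0.699]}
steriliser_drawer0_handle [(0.74, [0.493, 0.236, 0.081]), (0.2, [0.733, -0.243, -0.001]), (0.17, [0.488, -0.328, -0.003])]
clipper [(0.94, [0.466, -0.333, 0.104]), (0.59, [0.272, -0.266, 0.013]), (0.57, [0.355, -0.487, 0.018]), (0.57, [0.647, -0.479, 0.014])]
clippe
[... 398 characters left out ...]
 ,  0.68906825, -0.19460065,  1.56524793,  0.15728193,
        0.90251425, -0.21508962]), 'qd': array([-8.26509350e-04,  1.94070780e-04, -7.16304898e-05,  1.50966476e-03,
        1.86011315e-03, -2.72222018e-04,  2.27388092e-03]), 'joint_torque': array([-1.79027247e-04, -5.27489197e+01, -1.26713131e+00, -1.53744936e+01,
       -5.18758467e-02, -6.46547378e-04, -2.40695464e-07]), 'tool_pos': array([ 0.19829432, -0.59275791,  0.25777648]), 'eef_rot': array([9.87003849e-01, 1.60696601e-01, 2.51037003e-05, 6.77289130e-05]), 'contact_force': array([-0.11993718,  0.11850012, -1.07580017]), 'moment': array([-0.00939093,  0.03625967,  0.01068997]), 'finger_force': 0.0, 'opening': 0.9972061328867016}
```

View pics/side0.png

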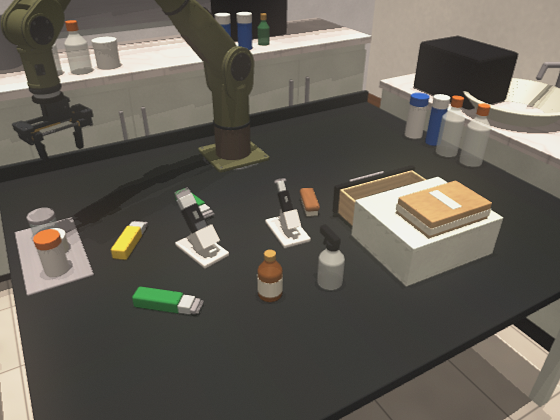

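View pics/top0.png

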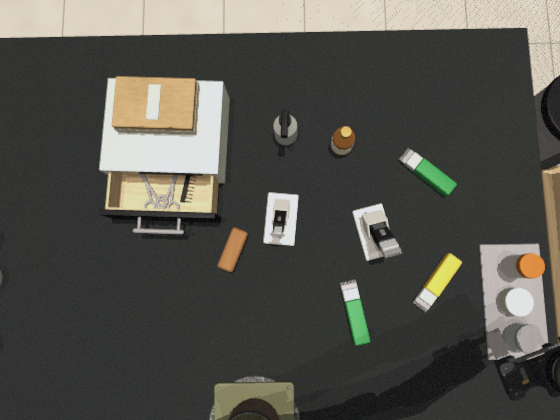

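The side view shows the robot at upper left, the black clipper in its stand near (190,215), the trimmer near (283,200) and the open drawer near (385,195). In the top view the handle bar is at (160,231), the clipper at (380,235) and the trimmer at (281,215). The green and yellow devices are the look-alikes. The networks agree with the pictures.

```bash
cat > h.py <<'E'
import numpy as np
from scipy.spatial.transform import Rotation as Ro
from plant import r,cams,models
def rel(pos,R):
    s=r.get_state(); R0=Ro.from_quat(s["eef_rot"])
    print("tr",np.round(R0.inv().apply(np.array(pos)-s["tool_pos"]),4).tolist(),"turn",np.round((R0.inv()*R).as_rotvec(),4).tolist())
def tool(yaw,tilt=0):
    """tool x towards yaw (level); tilt>0: fingers lean forward along yaw"""
    c,s=np.cos(yaw),np.sin(yaw); st,ct=np.sin(tilt),np.cos(tilt)
    z=np.array([c*st,s*st,-ct]); y=np.array([s,-c,0]); x=np.cross(y,z)
    return Ro.from_matrix(np.c_[x,y,z])
def deproj(cam,px,z):
    p=cams.camera_params(cam)
    d=Ro.from_quat(p["orientation"]).apply([(px[0]-p["cx"])/p["fx"],-(px[1]-p["cy"])/p["fy"],-1])
    e=np.array(p["eye"]); return e+d*(z-e[2])/d[2]
E
python3 - <<'E'
from h import *
for a,b,z in [((137,231),(183,231.5),.082),((355,213),(371,261),0.014),((103,174),(220,172),.12),((108,80),(224,82),.12)]:
    A,B=deproj("top",a,z),deproj("top",b,z); print(A.round(3),B.round(3),np.degrees(np.arctan2(*(B-A)[1::-1])))
R=tool(-.03)
for p in [(0.42,-0.40,0.30),(.42,.15,.30),(.44,.234,.25),(.44,.234,.082)]: rel(p,R)
E
```

```text
[0.494 0.29  0.082] [0.491 0.172 0.082] -91.57026489268101
[ 0.54  -0.278  0.014] [ 0.41  -0.316  0.014] -163.69124110707807
[0.636 0.368 0.12 ] [0.636 0.072 0.12 ] -90.01192522440675
[0.887 0.366 0.12 ] [0.875 0.063 0.12 ] -92.15335470368707
tr [0.2714, -0.1125, -0.0422] turn [0.0001, -0.0001, 0.3528]
tr [0.4459, -0.6341, -0.0423] turn [0.0001, -0.0001, 0.3528]
tr [0.4915, -0.7074, 0.0077] turn [0.0001, -0.0001, 0.3528]
tr [0.4915, -0.7074, 0.1757] turn [0.0001, -0.0001, 0.3528]
```

Request:
{"op": "jog_arm", "data": {
  "turn": [
    [0, 0, 0.18],
    [0, 0, 0.353],
    [0, 0, 0.353],
    [0, 0, 0.353],
    [0, 0, 0.353],
    [0, 0, 0.353],
    [0, 0, 0.353],
    [0, 0, 0.353],
    [0, 0, 0.353],
    [0, 0, 0.353],
    [0, 0, 0.353],
    [0, 0, 0.353],
    [0, 0, 0.353],
    [0, 0, 0.353],
    [0, 0, 0.353],
    [0, 0, 0.353],
    [0, 0, 0.353],
    [0, 0, 0.353],
    [0, 0, 0.353],
    [0, 0, 0.353]
  ],
  "translation": [
    [0.05, -0.02, -0.02],
    [0.1, -0.04, -0.042],
    [0.15, -0.06, -0.042],
    [0.2, -0.085, -0.042],
    [0.25, -0.105, -0.042],
    [0.29, -0.15, -0.042],
    [0.31, -0.2, -0.042],
    [0.325, -0.25, -0.042],
    [0.34, -0.3, -0.042],
    [0.357, -0.35, -0.042],
    [0.373, -0.4, -0.042],
    [0.39, -0.45, -0.042],
    [0.405, -0.5, -0.042],
    [0.42, -0.55, -0.042],
    [0.437, -0.6, -0.042],
    [0.455, -0.65, -0.03],
    [0.48, -0.69, -0.01],
    [0.4915, -0.707, 0.008],
    [0.4915, -0.707, 0.008],
    [0.4915, -0.707, 0.008]
  ],
  "grip": [1, 1, 1, 1, 1, 1, 1, 1, 1, 1, 1, 1, 1, 1, 1, 1, 1, 1, 1, 1]
}}

```text
clock: 3.5
tool_pos: [0.4402, 0.2323, 0.2502]
eef_rot: [1.0, -0.016, 0.0, 0.0]
contact_force: [0.9, -0.7, 0.4]
opening: 0.001
finger_force: 0.0
```

Run:
```python
from h import *
import cv2
print(r.get_state()["tool_pos"],r.get_state()["contact_force"],r.get_state()["opening"])
im=cams.snapshot("wrist"); cv2.imwrite("pics/w1.png",im[:,:,::-1])
cams.snapshot("top")
for c in ["wrist","top"]:
  print([(round(d["p"],2),np.round(d["position"],3).tolist()) for d in models.place_of(c,"steriliser_drawer0_handle")][:3])
for p in [(.445,.234,.08),(.485,.233,.08),(.575,.230,.08)]: rel(p,tool(-.03))
```

```text
[0.44018102 0.23234261 0.25017386] [ 0.90112732 -0.72327875  0.38115842] 0.0005165935410164019
[(0.81, [0.492, 0.238, 0.081])]
[(0.8, [0.493, 0.235, 0.082])]
tr [0.0043, -0.0015, 0.1705] turn [-0.0001, -0.0011, -0.0021]
tr [0.0443, -0.0018, 0.1705] turn [-0.0001, -0.0011, -0.0021]
tr [0.1344, -0.0017, 0.1706] turn [-0.0001, -0.0011, -0.0021]
```

Request:
{"op": "jog_arm", "data": {
  "turn": [
    [0, 0, 0],
    [0, 0, 0],
    [0, 0, 0],
    [0, 0, 0],
    [0, 0, 0],
    [0, 0, 0],
    [0, 0, 0],
    [0, 0, 0],
    [0, 0, 0],
    [0, 0, 0],
    [0, 0, 0],
    [0, 0, 0],
    [0, 0, 0],
    [0, 0, 0]
  ],
  "translation": [
    [0, -0.003, 0.04],
    [0, -0.003, 0.09],
    [0, -0.003, 0.13],
    [0, -0.003, 0.16],
    [0, -0.003, 0.17],
    [0.01, -0.003, 0.17],
    [0.025, -0.003, 0.17],
    [0.035, -0.003, 0.17],
    [0.05, -0.003, 0.17],
    [0.065, -0.003, 0.17],
    [0.08, -0.003, 0.17],
    [0.095, -0.003, 0.17],
    [0.11, -0.003, 0.17],
    [0.11, -0.003, 0.17]
  ],
  "grip": [1, 1, 1, 1, 1, 1, 1, 1, 1, 1, 1, 1, 1, 1]
}}

```text
clock: 5.45
tool_pos: [0.5519, 0.2329, 0.0807]
eef_rot: [1.0, -0.016, 0.001, -0.0]
contact_force: [-0.4, 0.5, 0.2]
opening: 0.004
finger_force: 0.0
```

Request:
{"op": "jog_arm", "data": {
  "turn": [
    [0, 0, 0],
    [0, 0, 0],
    [0, 0, 0],
    [0, 0, 0],
    [0, 0, 0],
    [0, 0, 0]
  ],
  "translation": [
    [0.004, 0, 0],
    [0.008, 0, 0],
    [0.012, 0, 0],
    [0.016, 0, 0],
    [0.018, 0, 0],
    [0.018, 0, 0]
  ],
  "grip": [1, 1, 1, 1, 1, 1]
}}

```text
clock: 6.2
tool_pos: [0.5685, 0.2328, 0.0797]
eef_rot: [1.0, -0.015, 0.0, -0.0]
contact_force: [-0.2, -0.1, -0.6]
opening: 0.004
finger_force: 0.0
```

Request:
{"op": "jog_arm", "data": {
  "turn": [
    [0, 0, 0],
    [0, 0, 0],
    [0, 0, 0],
    [0, 0, 0]
  ],
  "translation": [
    [0.002, 0, 0],
    [0.004, 0, 0],
    [0.006, 0, 0],
    [0.006, 0, 0]
  ],
  "grip": [1, 1, 1, 1]
}}

```text
clock: 6.7
tool_pos: [0.5739, 0.2325, 0.0796]
eef_rot: [1.0, -0.015, -0.0, 0.0]
contact_force: [-1.6, 0.0, 1.2]
opening: 0.011
finger_force: 0.9
```

Request:
{"op": "jog_arm", "data": {
  "turn": [
    [0, 0, 0],
    [0, 0, 0],
    [0, 0, 0]
  ],
  "translation": [
    [0.002, 0, 0],
    [0.004, 0, 0],
    [0.004, 0, 0]
  ],
  "grip": [1, 1, 1]
}}

```text
clock: 7.08
tool_pos: [0.5742, 0.2325, 0.0794]
eef_rot: [1.0, -0.015, -0.004, 0.001]
contact_force: [-9.0, 0.0, 7.5]
opening: 0.005
finger_force: 4.8
```

Run:
```python
from h import *
import cv2
im=cams.snapshot("wrist"); cv2.imwrite("pics/w2.png",im[:,:,::-1])
cams.snapshot("top"); cams.snapshot("side")
for c in ["wrist","top","side"]:
  for n in ["steriliser_drawer0_handle","steriliser"]:
    print(c,[(round(d["p"],2),np.round(d["position"],3).tolist()) for d in models.place_of(c,n)][:3])
```

```text
wrist [(0.63, [0.586, 0.237, 0.082])]
wrist []
top [(0.71, [0.59, 0.232, 0.079])]
top [(0.71, [0.758, 0.227, 0.002])]
side [(0.55, [0.59, 0.231, 0.079])]
side [(0.74, [0.753, 0.228, -0.003])]
```

Request:
{"op": "jog_arm", "data": {
  "turn": [
    [0, 0, 0],
    [0, 0, 0]
  ],
  "translation": [
    [0.002, 0, 0],
    [0.002, 0, 0]
  ],
  "grip": [1, 1]
}}

```text
clock: 7.78
tool_pos: [0.5743, 0.2325, 0.0794]
eef_rot: [1.0, -0.014, -0.006, 0.001]
contact_force: [-12.9, 0.0, 10.0]
opening: 0.006
finger_force: 6.7
```

Request:
{"op": "jog_arm", "data": {
  "turn": [
    [0, 0, 0],
    [0, 0, 0],
    [0, 0, 0],
    [0, 0, 0],
    [0, 0, 0],
    [0, 0, 0],
    [0, 0, 0],
    [0, 0, 0],
    [0, 0, 0]
  ],
  "translation": [
    [-0.01, 0, 0],
    [-0.04, 0, 0],
    [-0.08, 0, 0],
    [-0.1, 0, -0.03],
    [-0.1, 0, -0.09],
    [-0.1, 0, -0.15],
    [-0.1, 0, -0.2],
    [-0.1, 0, -0.22],
    [-0.1, 0, -0.22]
  ],
  "grip": [1, 1, 1, 1, 0.5, 0, 0, 0, 0]
}}

```text
clock: 8.9
tool_pos: [0.4818, 0.2359, 0.3015]
eef_rot: [1.0, -0.015, 0.003, -0.001]
contact_force: [0.5, -1.1, -1.0]
opening: 0.55
finger_force: 0.0
```

Run:
```python
from h import *
import cv2
im=cams.snapshot("top"); cv2.imwrite("pics/t2.png",im[:,:,::-1]); cams.snapshot("side")
for c in ["top","side"]:
  for n in ["steriliser_drawer0_handle","clipper","clipper_stand"]:
    print(c,n,[(round(d["p"],2),np.round(d["position"],4).tolist()) for d in models.place_of(c,n)][:2])
R=tool(np.radians(16.3),-np.radians(20))
for p in [(.47,-.05,.30),(.50,-.33,.30)]: rel(p,R)
```

```text
top steriliser_drawer0_handle [(0.64, [0.5922, 0.2341, 0.08])]
top clipper [(0.83, [0.6497, -0.4778, 0.0173]), (0.82, [0.4654, -0.3333, 0.1017])]
top clipper_stand [(0.91, [0.487, -0.3278, -0.0025])]
side steriliser_drawer0_handle [(0.33, [0.4271, 0.003, 0.0003])]
side clipper [(0.88, [0.3551, -0.4874, 0.0179]), (0.8, [0.6532, -0.4825, 0.0177])]
side clipper_stand [(0.7, [0.49, -0.3256, 0.0016]), (0.25, [0.7664, -0.0907, 0.003])]
tr [-0.0014, 0.2855, -0.0009] turn [-0.0543, -0.3448, -0.3114]
tr [0.037, 0.5645, -0.0007] turn [-0.0543, -0.3448, -0.3114]
```

View pics/t2.png

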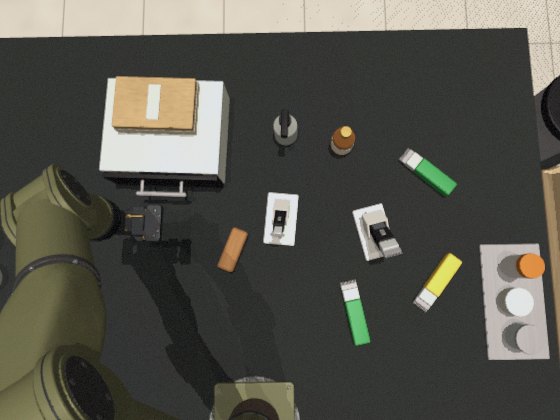

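The drawer is shut: the handle is at (160,193), right against the white case. Everything else stands as before.

Run:
```python
from h import *
R=tool(np.radians(16.3),-np.radians(20))
rel((0.505,-0.3215,0.235),R)
```

```text
tr [0.0419, 0.5558, 0.0642] turn [-0.0543, -0.3448, -0.3114]
```

Request:
{"op": "jog_arm", "data": {
  "turn": [
    [0, 0, 0],
    [0, 0, 0],
    [0, 0, -0.05],
    [-0.01, -0.06, -0.1],
    [-0.02, -0.12, -0.15],
    [-0.03, -0.18, -0.2],
    [-0.04, -0.25, -0.25],
    [-0.05, -0.3, -0.3],
    [-0.054, -0.345, -0.311],
    [-0.054, -0.345, -0.311],
    [-0.054, -0.345, -0.311],
    [-0.054, -0.345, -0.311],
    [-0.054, -0.345, -0.311],
    [-0.054, -0.345, -0.311]
  ],
  "translation": [
    [0, 0.05, 0],
    [0, 0.1, 0],
    [0, 0.15, 0],
    [0, 0.2, 0],
    [0, 0.25, 0],
    [0, 0.3, 0],
    [0.01, 0.35, 0],
    [0.015, 0.4, 0],
    [0.02, 0.45, 0],
    [0.03, 0.5, 0],
    [0.04, 0.535, 0.02],
    [0.042, 0.556, 0.05],
    [0.042, 0.556, 0.064],
    [0.042, 0.556, 0.064]
  ],
  "grip": [0, 0, 0, 0, 0, 0, 0, 0, 0, 0, 0, 0, 0, 0]
}}

```text
clock: 11.05
tool_pos: [0.5051, -0.3198, 0.2347]
eef_rot: [0.975, 0.14, -0.172, 0.023]
contact_force: [-0.1, 0.3, 0.4]
opening: 0.998
finger_force: 0.0
```

Run:
```python
from h import *
import cv2
print(r.get_state()["q"].round(2))
im=cams.snapshot("wrist"); cv2.imwrite("pics/w3.png",im[:,:,::-1])
for n in ["clipper","clipper_stand"]:
    print(n,[(round(d["p"],2),np.round(d["position"],4).tolist()) for d in models.place_of("wrist",n)][:3])
# project predicted axis points
p=cams.camera_params("wrist"); print({k:np.round(v,3).tolist() for k,v in p.items() if not isinstance(v,str)})
y=np.radians(16.3);a=np.array([-.643*np.cos(y),-.643*np.sin(y),.766]);yy=np.array([-np.sin(y),np.cos(y),0]);n=np.array([.766*np.cos(y),.766*np.sin(y),.643])
for t,w in [(-35,21),(-35,-21),(35,21),(35,-21),(80,0),(10,0)]:
    X=np.array([.4665,-.333,.1005])+a*t/1e3+yy*w/1e3+n*.017
    v=Ro.from_quat(p["orientation"]).inv().apply(X-p["eye"]); x,yv,z=v[0],-v[1],-v[2]
    rr=np.hypot(x,yv);th=np.arctan2(rr,z); print(t,w,p["cx"]+p["fx"]*th*x/rr,p["cy"]+p["fy"]*th*yv/rr)
rel((0.462,-0.334,0.110),tool(y,-np.radians(20)))
```

```text
[ 0.43  0.8  -0.1   1.45  0.29  1.2  -1.08]
clipper [(0.93, [0.4683, -0.3337, 0.0961]), (0.9, [0.2789, -0.2697, 0.0167]), (0.63, [0.6503, -0.4785, 0.0177])]
clipper_stand [(0.75, [0.4881, -0.3281, -0.0025])]
{'fx': 325.192, 'fy': 325.192, 'cx': 281.35, 'cy': 204.675, 'eye': [0.609, -0.29, 0.335], 'orientation': [-0.242, 0.181, -0.571, 0.763]}
-35 21 258.2412613852246 142.63227918615348
-35 -21 308.1891763626926 142.75844558731413
35 21 256.200216398248 224.69091274488352
35 -21 310.2585539585886 224.7695919994624
80 0 283.20675198081915 283.1048454059851
10 0 283.2469797571462 193.8487653537536
tr [-0.0006, 0.0006, 0.135] turn [0.0003, -0.0031, 0.0013]
```

View pics/w3.png

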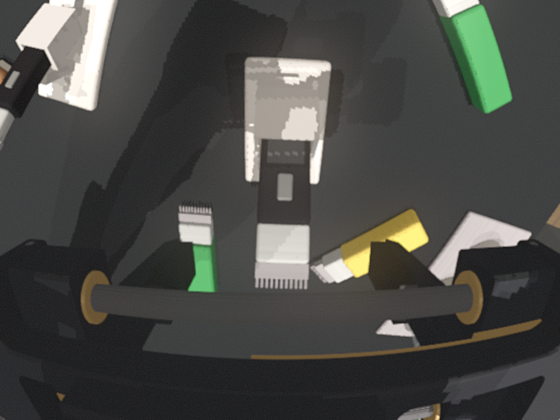

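The prediction matches the picture: clipper sides at columns 257–310, pocket rim at row 141, head edge at row 225. Next I go in and grip.

Request:
{"op": "jog_arm", "data": {
  "turn": [
    [0, 0, 0],
    [0, 0, 0],
    [0, 0, 0],
    [0, 0, 0],
    [0, 0, 0],
    [0, 0, 0]
  ],
  "translation": [
    [0, 0, 0.04],
    [0, 0, 0.08],
    [0, 0, 0.11],
    [0, 0, 0.125],
    [0, 0, 0.135],
    [0, 0, 0.135]
  ],
  "grip": [0, 0, 0, 0, 0, 0]
}}

```text
clock: 11.95
tool_pos: [0.4616, -0.3343, 0.1092]
eef_rot: [0.975, 0.139, -0.171, 0.024]
contact_force: [-0.7, 0.2, -0.2]
opening: 1.001
finger_force: 0.0
```

Request:
{"op": "jog_arm", "data": {
  "turn": [
    [0, 0, 0],
    [0, 0, 0],
    [0, 0, 0],
    [0, 0, 0],
    [0, 0, 0],
    [0, 0, 0],
    [0, 0, 0],
    [0, 0, 0]
  ],
  "translation": [
    [0, 0, 0],
    [0, 0, 0],
    [0, 0, 0],
    [0, 0, 0],
    [0, 0, 0],
    [0, 0, 0],
    [0, 0, 0],
    [0, 0, 0]
  ],
  "grip": [0.2, 0.4, 0.6, 0.8, 1, 1, 1, 1],
  "force": 40
}}

```text
clock: 12.95
tool_pos: [0.4612, -0.3343, 0.1089]
eef_rot: [0.975, 0.139, -0.171, 0.024]
contact_force: [-0.5, 0.5, 2.1]
opening: 0.475
finger_force: 39.7
```

Run:
```python
from h import *
y=np.radians(16.3);a=np.array([-.643*np.cos(y),-.643*np.sin(y),.766])
s=r.get_state();print(s["tool_pos"],s["contact_force"],s["moment"])
for d in (.06,.12): rel(s["tool_pos"]+a*d,Ro.from_quat(s["eef_rot"]))
```

```text
[ 0.46117462 -0.33434807  0.10887887] [-0.5200148   0.46212684  2.08872726] [ 0.15841381 -0.18729533 -0.13399588]
tr [-0.0519, 0.0, -0.0301] turn [0.0, 0.0, 0.0]
tr [-0.1039, 0.0, -0.0601] turn [0.0, 0.0, 0.0]
```

Request:
{"op": "jog_arm", "data": {
  "turn": [
    [0, 0, 0],
    [0, 0, 0],
    [0, 0, 0],
    [0, 0, 0],
    [0, 0, 0],
    [0, 0, 0]
  ],
  "translation": [
    [-0.005, 0, -0.003],
    [-0.0104, 0, -0.006],
    [-0.0173, 0, -0.01],
    [-0.026, 0, -0.015],
    [-0.0346, 0, -0.02],
    [-0.0346, 0, -0.02]
  ],
  "grip": [1, 1, 1, 1, 1, 1]
}}

```text
clock: 13.7
tool_pos: [0.4359, -0.3423, 0.1404]
eef_rot: [0.975, 0.139, -0.171, 0.025]
contact_force: [0.2, -1.2, -1.8]
opening: 0.475
finger_force: 39.6
```

Request:
{"op": "jog_arm", "data": {
  "turn": [
    [0, 0, 0],
    [0, 0, 0],
    [0, 0, 0],
    [0, 0, 0],
    [0, 0, 0],
    [0, 0, 0],
    [0, 0, 0]
  ],
  "translation": [
    [-0.01, 0, -0.006],
    [-0.02, 0, -0.012],
    [-0.03, 0, -0.0174],
    [-0.04, 0, -0.023],
    [-0.055, 0, -0.032],
    [-0.0695, 0, -0.04],
    [-0.0695, 0, -0.04]
  ],
  "grip": [1, 1, 1, 1, 1, 1, 1]
}}

```text
clock: 14.58
tool_pos: [0.3859, -0.3571, 0.202]
eef_rot: [0.975, 0.138, -0.171, 0.025]
contact_force: [-0.0, -0.0, -2.1]
opening: 0.477
finger_force: 39.6
```

Run:
```python
from h import *
import cv2
y=np.radians(16.3)
s=r.get_state();print(s["tool_pos"],s["contact_force"],s["moment"],s["q"].round(2))
im=cams.snapshot("side"); cv2.imwrite("pics/s4.png",im[:,:,::-1])
R=tool(y,np.radians(30))
for p in [(.40,-.35,.32),(.46,-.335,.36)]: rel(p,Ro.from_quat(s["eef_rot"])); rel(p,R)
```

```text
[ 0.38586522 -0.35711742  0.20199484] [-0.0180518  -0.02007105 -2.11351558] [ 0.20346953 -0.44182455  0.04434359] [ 0.56  0.73 -0.07  1.76  0.36  0.94 -1.05]
tr [-0.0266, -0.0025, -0.1166] turn [-0.0004, -0.0006, 0.0012]
tr [-0.0266, -0.0025, -0.1166] turn [0.0005, 0.8706, -0.0015]
tr [0.0179, -0.0001, -0.1752] turn [-0.0004, -0.0006, 0.0012]
tr [0.0179, -0.0001, -0.1752] turn [0.0005, 0.8706, -0.0015]
```

View pics/s4.png

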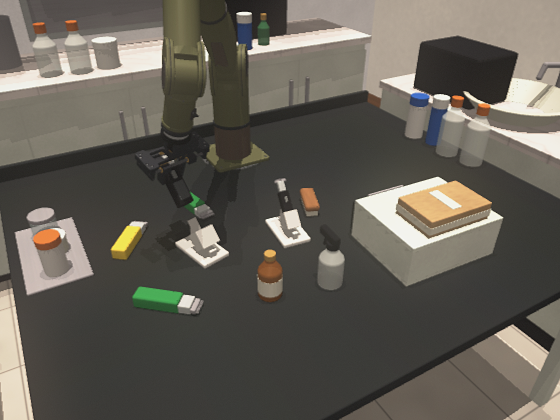

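The clipper is out of its pocket, held at (180,190), and the stand is empty at (203,245). Next: lift, then turn it level.

Request:
{"op": "jog_arm", "data": {
  "turn": [
    [0, 0, 0],
    [0, 0, 0],
    [0, 0, 0],
    [0, 0.1, 0],
    [0, 0.2, 0],
    [0, 0.3, 0],
    [0, 0.4, 0],
    [0, 0.5, 0],
    [0, 0.6, 0],
    [0, 0.7, 0],
    [0, 0.8, 0],
    [0, 0.871, 0],
    [0, 0.871, 0],
    [0, 0.871, 0],
    [0, 0.871, 0]
  ],
  "translation": [
    [-0.005, 0, -0.03],
    [-0.01, 0, -0.06],
    [-0.01, 0, -0.1],
    [0, 0, -0.13],
    [0.01, 0, -0.15],
    [0.018, 0, -0.175],
    [0.018, 0, -0.175],
    [0.018, 0, -0.175],
    [0.018, 0, -0.175],
    [0.018, 0, -0.175],
    [0.018, 0, -0.175],
    [0.018, 0, -0.175],
    [0.018, 0, -0.175],
    [0.018, 0, -0.175],
    [0.018, 0, -0.175]
  ],
  "grip": [1, 1, 1, 1, 1, 1, 1, 1, 1, 1, 1, 1, 1, 1, 1]
}}

```text
clock: 16.5
tool_pos: [0.4613, -0.3341, 0.3594]
eef_rot: [0.956, 0.138, 0.256, -0.037]
contact_force: [0.4, -0.5, -2.4]
opening: 0.473
finger_force: 39.6
```

Run:
```python
from h import *
import cv2
s=r.get_state();print(s["tool_pos"],s["contact_force"],s["moment"],s["q"].round(2),s["opening"],s["finger_force"])
R=Ro.from_quat(s["eef_rot"]).as_matrix();print(R.round(3))
im=cams.snapshot("side"); cv2.imwrite("pics/s5.png",cv2.resize(im[60:280,60:340,::-1],None,fx=2.5,fy=2.5,interpolation=cv2.INTER_CUBIC))
im=cams.snapshot("top"); im2=cams.snapshot("wrist"); cv2.imwrite("pics/t5.png",cv2.resize(np.vstack([im,im2])[:,:,::-1],(400,600)))
for c in ["side","top","wrist"]:
  for n in ["clipper","trimmer","brush"]: print(c,n,[(round(d["p"],2),np.round(d["position"],4).tolist()) for d in models.place_of(c,n)][:4])
```

```text
[ 0.46129061 -0.33408038  0.35938931] [ 0.3907887  -0.52432692 -2.38190355] [-0.24044926  0.74144523  0.06303215] [ 1.16  0.47 -0.57  1.87 -0.32  0.58 -0.36] 0.47273060543951007 39.62321799187748
[[ 0.831  0.282  0.479]
 [ 0.244 -0.959  0.141]
 [ 0.499  0.    -0.866]]
side clipper [(0.62, [0.2779, -0.2667, 0.016]), (0.6, [0.3536, -0.4865, 0.0147]), (0.58, [0.6503, -0.4821, 0.0169])]
side trimmer [(0.79, [0.5145, -0.0731, 0.0929]), (0.68, [0.7676, -0.0872, 0.0013])]
side brush [(0.67, [0.4437, 0.0513, 0.0044])]
top clipper [(0.87, [0.3533, -0.4865, 0.0151]), (0.84, [0.6469, -0.4764, 0.0155]), (0.75, [0.2687, -0.2657, 0.0142]), (0.57, [0.4693, -0.3296, 0.3605])]
top trimmer [(0.74, [0.5154, -0.0755, 0.093])]
top brush [(0.74, [0.4447, 0.0522, 0.0019])]
wrist clipper [(0.88, [0.4679, -0.3295, 0.3591]), (0.63, [0.6517, -0.4764, 0.015])]
wrist trimmer [(0.89, [0.516, -0.0745, 0.0928])]
wrist brush [(0.86, [0.448, 0.0514, -0.0019])]
```

View pics/s5.png

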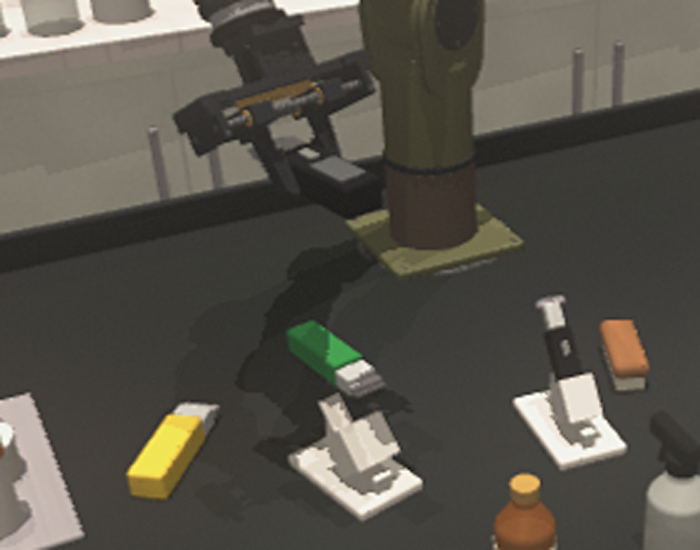

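View pics/t5.png

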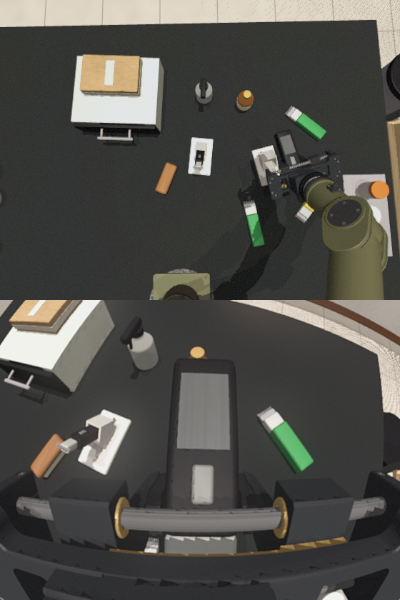

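```bash
python3 - <<'E'
from h import *
s=r.get_state(); R=Ro.from_quat(s["eef_rot"]); T=R.as_matrix(); ty=T[:,1]
y=np.arctan2(T[1,0],T[0,0])
def proj(c,X):
    p=cams.camera_params(c); v=Ro.from_quat(p["orientation"]).inv().apply(X-p["eye"]); x,yv,z=v[0],-v[1],-v[2]
    if c=="wrist":
        rr=np.hypot(x,yv); k=np.arctan2(rr,z)/rr
    else: k=1/z
    return np.round([p["cx"]+p["fx"]*k*x,p["cy"]+p["fy"]*k*yv]).tolist()
for d in (-8,-4,0,4,8): # d>0 head up
    d=np.radians(d); u=np.array([np.cos(y),np.sin(y),0]);a=-u*np.cos(d)+np.array([0,0,np.sin(d)]); n=u*np.sin(d)+np.array([0,0,np.cos(d)])
    O=s["tool_pos"]-.010*a-.003*n
    print(round(np.degrees(d)),[(proj(c,O-.08*a+w*.021*ty+.017*n),proj(c,O-.08*a+w*.021*ty-.017*n)) for c in("wrist","side") for w in(-1,1)])
E
python3 - <<'E'
import cv2
im=cv2.imread('pics/s5.png')[110:240,230:420]; cv2.imwrite('pics/s6.png',cv2.resize(cv2.convertScaleAbs(im,alpha=2.5,beta=20),None,fx=4,fy=4))
E
```

```text
-8 [([237.0, 74.0], [244.0, 104.0]), ([329.0, 74.0], [321.0, 104.0]), ([211.0, 125.0], [214.0, 139.0]), ([197.0, 131.0], [199.0, 145.0])]
-4 [([238.0, 79.0], [246.0, 111.0]), ([327.0, 80.0], [320.0, 111.0]), ([212.0, 128.0], [214.0, 142.0]), ([198.0, 133.0], [199.0, 147.0])]
0 [([240.0, 85.0], [246.0, 119.0]), ([326.0, 85.0], [319.0, 119.0]), ([213.0, 131.0], [214.0, 144.0]), ([198.0, 136.0], [199.0, 150.0])]
4 [([241.0, 91.0], [247.0, 126.0]), ([324.0, 91.0], [318.0, 126.0]), ([213.0, 133.0], [213.0, 146.0]), ([199.0, 139.0], [199.0, 152.0])]
8 [([243.0, 97.0], [248.0, 134.0]), ([323.0, 97.0], [317.0, 134.0]), ([213.0, 136.0], [213.0, 148.0]), ([199.0, 141.0], [199.0, 154.0])]
```

View pics/s6.png

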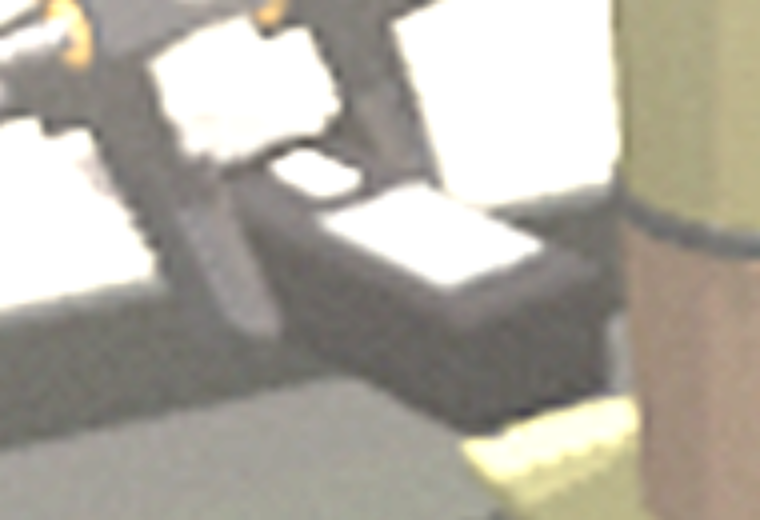

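The foot's top corners are at about (212,130) and (197,136) in the full side view. That matches the level prediction to within about 2°, and the clipper is clear at 0.36 m. I'll hand in.

Request:
{"op": "jog_arm", "data": {
  "turn": [
    [0, 0, 0],
    [0, 0, 0],
    [0, 0, 0],
    [0, 0, 0]
  ],
  "translation": [
    [0, 0, 0],
    [0, 0, 0],
    [0, 0, 0],
    [0, 0, 0]
  ],
  "grip": [1, 1, 1, 1]
}}

```text
clock: 17.6
tool_pos: [0.4604, -0.3347, 0.3591]
eef_rot: [0.956, 0.137, 0.256, -0.037]
contact_force: [-0.4, -0.3, -2.6]
opening: 0.473
finger_force: 39.6
```

```bash
python3 -c "
from plant import r
print(abs(r.get_state()['qd']).max(), r.finish_job())"
```

```text
the job is handed in; nothing more can be done
0.001738989314300606 None
```

The drawer is shut against its stop, and the clipper is held still, level to about 2° and 0.36 m above the worktop. The trimmer and brush read unmoved, the other things look undisturbed, and the job was handed in at about 17.6 s; no verdict was returned.

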